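# Put an LED driver on the goods-in test jig and set the load

## Robot

A 6-joint arm with a two-finger parallel gripper is mounted at the origin on the work surface. World frame = base frame: x ahead of the robot, y to its left, z up, the work surface at z = 0. Lengths are in m, angles in rad, forces in N, time in s.
With the tool pointing down it reaches from about 0.275 to 0.875 m from the base axis. Payload 12.5 kg.
Tool frame: the origin (TCP) lies on the centre line of the jaws, within the pads' length; the fingertips stand bot.nose_length ahead of it and the grasp point (between the pads) lies 2 mm behind it (bot.nose_length is the distance from the TCP to the fingertips, in m); z points along the fingers, y is the line along which they close (so a half turn about z gives the same grasp; the last joint's range is limited). The gripper opens to 85 mm and grips with 20 to 120 N. Pads are 22 mm wide; open, the fingers measure 114 mm over their backs; the gripper's body (76 mm by 85 mm) begins 54 mm behind the grasp point. The pads swing forward as they close: fully open they stand 13 mm farther back than shut.
Start: joints at [1.197, 0.351, 1.652, -0, 1.139, -0.085], TCP at [0.157, 0.527, 0.248] pointing down, gripper open.
Joint ranges: [-2.75, 2.75], [-0.79, 2.1], [0.01, 2.65], [-1.57, 4.71], [0.07, 3.14], [-2.87, 2.87]. Speed limits (rad/s): [2.22, 2.22, 2.79, 3.14, 3.14, 3.14].

## Interface

Orientations are given as a rotation vector (axis times angle).
In Python, from cell import bot, gripper_open, clamp, solver, sensors, viewer gives the robot as it stands. Calls block until the motion is done:
- bot.move_to(position, orientation): joint-space move of the TCP to a pose.
- bot.move_linear(position, rotation=None, rate=0.15, f_stop=None): straight line of the TCP; rotation=None keeps the orientation; rate is the mean speed in m/s. With f_stop (N) it stops when the force on the tool has changed by that much, and returns True; else False.
- bot.goto_joints(angles): joint-space move.
- gripper_open() and clamp(newtons=None): open the fingers fully, or close them until they stop; newtons is the grip in N (None keeps the last).
- bot.wait(seconds).
- solver.ik(position, orientation): joint angles nearest the present ones, or None.
- sensors.get_state(): the state.
- viewer.camera(name): name is "scene" or "top" or "wrist"; returns the picture (384x512x3 uint8, blue, green, red); there is no depth.
- viewer.calibration(name): a dict with "intrinsics" (3x3 intrinsics, pixels), "k1" (the pictures are not rectified: a ray, as slopes to the right and down, at radius r is drawn at 1 + k1 r^2 times it, then the intrinsics apply), "rvec" (rotation vector, rad) and "tvec" (3), from world to camera coordinates, as OpenCV has them. Camera axes: x right, y down, z forward; pixel columns grow to the right and rows downward; lengths in m; the calibration is good to about 2 mm. A picture is of the moment at which its call begins: read the wrist's pose just before it. calibration takes no time and is no camera call; for the wrist camera it gives the pose at the moment of the call.
A pose or a line that the arm cannot do raises bot.IKError and nothing moves.
- bot.job_done(): hands the job in; it is judged then, once.
The state is a dict: "clock": time; "qpos": joint angles; "qvel": joint speeds; "joint_efforts": joint torques, N m; "tool_pos": TCP position; "orientation": TCP orientation; "contact_force": force on the tool from outside, world axes, zero at the start; "ft_torque": the same for the moment, N m; "opening": finger opening in m; "grip_force": force on a finger pad.
Only numpy, scipy, OpenCV 4.12 (cv2) and the standard library are available. Lean on these libraries where they do the work, as an engineer would, in place of code of your own. Each camera call takes 0.05 s, during which the arm holds its last target. There are 200 camera calls.

## Task

Test the LED driver (white case, orange ends) from the bench: set it down flat in the nest of the test jig without dropping it, close the jig's yellow-framed guard fully over it, and only then turn the console's red load selector clockwise to step 6, the sixth click from the red off mark. Do not click past step 6, since that would overload the driver, and leave the other things on the bench where they are.

Things in the scene. Friction and masses are not known exactly. Their poses are not given: they have to be found in the camera images.
- driver: LED driver (power supply) in a flat box case, 150 x 54 x 34 mm (its x, y, z), white with orange end caps, paper label on top, 0.2 to 0.4 kg, lying loose on the bench label up. Origin at the centre of its underside, x along its length. Both ends are alike.
- jig: Test jig fixed to the bench, either left or right of the driver: aluminium base 180 mm (x) x 218 mm (y), its open front facing -x (roughly to the robot). Cheeks 8 mm thick at y = +-105 mm and a back wall at x = +79 to +89 mm rise to 75 mm; they carry the hinged guard. Origin at the centre of its underside on the bench.
- nest (a point): Centre of the nest's black floor, 25 mm above the bench, 10 mm in front of the jig's origin; axes as the jig. The driver lies here flat, label up, its length along the jig's y (either way round), between white guides 22 mm high that leave 3 mm play all round: end stops at y = +-78 mm, side guides at x = +-30 mm only for |y| = 45 to 75 mm, so that fingers fit beside its middle.
- guard_hinge (a point): Middle of the guard's hinge line, at the top of the jig's back wall, 76.5 mm above the bench; the line runs along the jig's y. The point turns with the guard.
- guard_edge (a point): Middle of the guard's free edge on its outer face, 172 mm from the hinge line. The guard is a clear plate 216 mm wide, 6 mm thick, in a yellow frame, with a black grip lip (90 mm wide, 10 mm thick) standing out 24 mm beyond this edge. When the guard stands open its outer face looks away from the robot.
- guard (a joint): Angle of the guard in rad: 0 shut (lying level on the cheeks, over the driver), grows as it opens; it starts standing open at 1.65 to 1.88, leaning a little back. A friction hinge: the guard stays wherever it is left, and takes about 1 to 4 N at its free edge to swing shut (push it from behind, then from above); 0.3 kg.
- console: Step-load console fixed to the bench, on the other side of the driver: blue desk case with grey cheeks, 188 mm wide (y), 190 mm deep (x), 45 mm high in front and 125 mm at the back. Its white panel slopes 28 degrees, facing up and to -x (to the robot). Origin at the centre of its underside on the bench.
- selector_grip (a point): Grip point of the load selector: on its axis, 31 mm above the foot of its grey skirt (72 mm across, 9 mm high), in the red bar handle (66 mm long, 15 mm wide, top 43 mm above the skirt's foot). z is the selector's axis, square to the panel and pointing out of it (28 degrees from vertical, to the robot's side); x runs along the bar to its white pointer end. Turns with the selector.
- selector_pointer (a point): Pointer end of the selector's red bar: top of the bar at the end of its white line, 33 mm from the axis.
- selector (a joint): Angle of the selector in rad: 0 at off (pointer on the red mark, lower left seen from the robot), grows clockwise looking at the panel. Ten clicks 0 to 9, 30 degrees (0.5236 rad) apart, with white marks (number 5 longer); stops at 0 and 9. Starts in click 1, 2 or 3. A sprung ball pulls it into the nearest click and holds it when let go; about 0.12 N m turns it to the next. Step 6 is 3.1416.
- parts_jar: Bystander: clear jar of brass parts with a blue lid, 70 mm across, 86 mm high.
- screw_jar: Bystander: clear jar of screws with a black lid, 70 mm across, 86 mm high.
- tape_roll: Bystander: roll of brown tape lying flat, 96 mm across, 48 mm high.
- screwdriver: Bystander: screwdriver with green handle, 200 mm long.
- lamp_carton: Bystander: small brown carton, 110 x 75 x 60 mm.
- dimmer_module: Bystander: black dimmer module, 115 x 42 x 28 mm (not the driver).
- lamp_box: Bystander: upright white and yellow lamp box, 66 x 66 x 115 mm.
- tape_stand: Bystander: red bench tape dispenser, about 170 mm long, 102 mm high.
Mind the look-alikes: they are no part of the job. What is meant by the driver is not blue, and is the smaller of those in its own colour.

How it is judged:
By the outcome, as a careful person would: the job done as asked, in the order asked, and still so for the second after the job is handed in, with the robot touching nothing.
It also fails if it takes over 72 s, if anything falls off the work surface, if the arm or the gripper's body presses on something with over 40 N, if the wrist force passes 120 N, or if a joint passes its speed limit or range.

## Working session

There is one attempt and no reset: what is moved stays moved. The work goes in short steps, each a Python script; the robot and the scene stay as the last script left them, time stands still between calls to the robot, and variables do not carry over. Pictures are saved under pics/ and viewed, at most 10 in all, crops included, and the job is handed in when it is done.

```bash
ls; mkdir -p pics
cat > h.py <<'E'
import numpy as np, cv2
from cell import bot, gripper_open, clamp, solver, sensors, viewer
from scipy.spatial.transform import Rotation as R
def cal(n):
    c=viewer.calibration(n); return {k:np.array(v,float) for k,v in c.items()}
def ray(c,px):
    K=c["intrinsics"];k=float(c["k1"])
    d=np.array([(px[0]-K[0,2])/K[0,0],(px[1]-K[1,2])/K[1,1]]);u=d.copy()
    for _ in range(30): u=d/(1+k*(u@u))
    M=cv2.Rodrigues(c["rvec"])[0]
    return -M.T@c["tvec"].ravel(), M.T@np.array([u[0],u[1],1])
def onz(c,px,z):
    o,d=ray(c,px); return o+d*(z-o[2])/d[2]
def proj(c,P):
    M=cv2.Rodrigues(c["rvec"])[0];q=M@np.array(P)+c["tvec"].ravel();u=q[:2]/q[2]
    u=u*(1+float(c["k1"])*(u@u));K=c["intrinsics"];return np.array([K[0,0]*u[0]+K[0,2],K[1,1]*u[1]+K[1,2]])
def tri(ca,pa,cb,pb):
    o1,d1=ray(ca,pa);o2,d2=ray(cb,pb)
    s=np.linalg.lstsq(np.c_[d1,-d2],o2-o1,rcond=None)[0]
    a,b=o1+s[0]*d1,o2+s[1]*d2
    return (a+b)/2,np.linalg.norm(a-b)
E
python3 - <<'E'
from h import *
s=sensors.get_state();print(s["clock"],bot.nose_length,s["tool_pos"],s["orientation"],s["opening"])
for n in("scene","top"):
    im=viewer.camera(n);cv2.imwrite(f"pics/{n}0.png",im);c=cal(n);print(n,c["intrinsics"][0,0],ray(c,(256,192)))
a=[cv2.imread(f"pics/{n}0.png") for n in("scene","top")]
for n,i in zip(("scene","top"),a): cv2.imwrite(f"pics/{n}0b.png",cv2.resize(i,(800,600),interpolation=cv2.INTER_CUBIC))
E
```

```text
pics
0.0 0.017 [0.15650422 0.52694168 0.24774919] [-4.52052374e-01 -3.10863768e+00  1.82227506e-03] 0.08540437365301712
scene 427.4761426352129 (array([ 1.46677711, -0.47430125,  1.08004867]), array([-0.67551895,  0.32347215, -0.66278985]))
top 469.4044448678017 (array([ 0.22384685, -0.00834079,  2.00704934]), array([ 1.27024183e-01, -6.46227403e-05, -9.91989218e-01]))
```

View pics/scene0b.png

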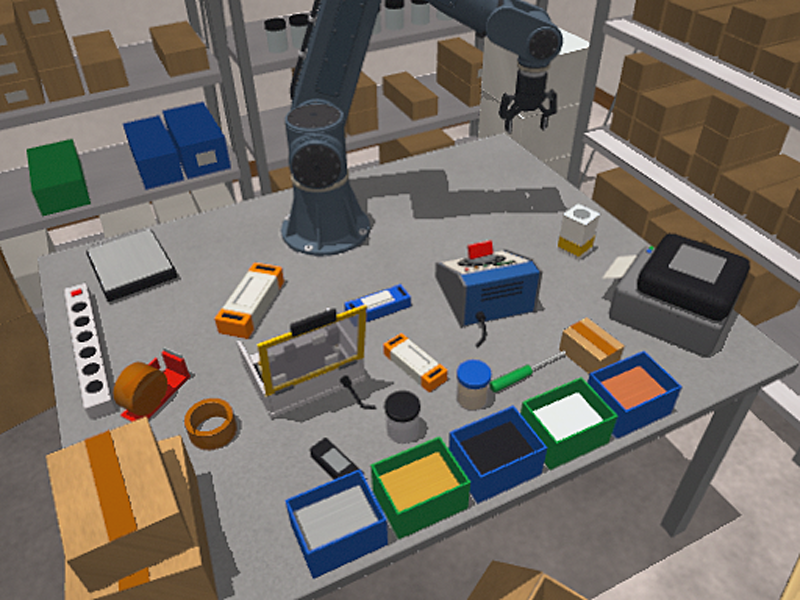

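View pics/top0b.png

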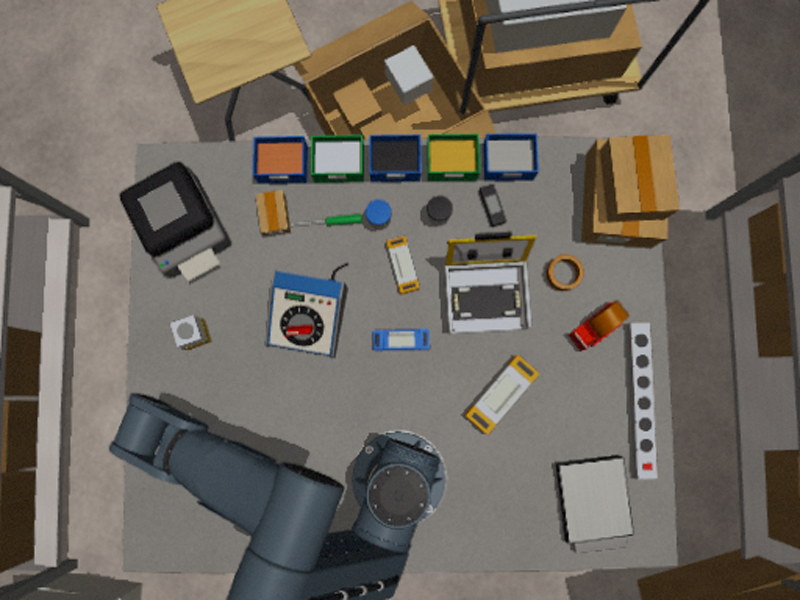

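The scene picture shows the small white/orange case at (415,360), a larger one at (250,300) and a blue one at (378,302). The top picture (800x600 scale) has the same three at (402,265), (502,394) and (401,339). Only the small white/orange one at top (402,265), between jig and console, matches the driver. The jig is on the right (-y) with its guard open, and the console is on the left. Next is a close crop.

Run:
```python
from h import *
im=cv2.imread("pics/top0.png");c=cal("top")
x0,y0=165,145
cv2.imwrite("pics/crop1.png",cv2.resize(im[y0:y0+90,x0:x0+190],None,fx=4.2,fy=4.2,interpolation=cv2.INTER_CUBIC))
h=cv2.cvtColor(im,cv2.COLOR_BGR2HSV)
def comps(m,lab,lo=12):
    n,l,s,ce=cv2.connectedComponentsWithStats(m.astype(np.uint8))
    for i in range(1,n):
        if s[i,4]>lo and 160<ce[i,0]<350 and 140<ce[i,1]<280: print(lab,s[i],ce[i].round(1),onz(c,ce[i],.034).round(4))
comps((h[...,0]>8)&(h[...,0]<26)&(h[...,1]>150)&(h[...,2]>120),"orange")
comps(((h[...,0]<7)|(h[...,0]>172))&(h[...,1]>150)&(h[...,2]>100),"red",5)
m=((h[...,1]<40)&(h[...,2]>175)).astype(np.uint8);comps(m,"white",60)
```

```text
orange [248 151  13   8  46] [253.5 154.8] [0.6374 0.0007 0.034 ]
orange [255 179  13   9  58] [261.1 183.2] [ 0.5138 -0.0306  0.034 ]
orange [326 227  19  18 108] [334.9 235.4] [ 0.2895 -0.3375  0.034 ]
orange [298 260  19  18 121] [307.  268.6] [ 0.153 -0.217  0.034]
red [183 208  17   6  70] [192.5 210.4] [0.401  0.2607 0.034 ]
white [250 157  16  24 222] [257.9 168.4] [ 0.5778 -0.0177  0.034 ]
white [286 171  45  40 410] [305.5 179.1] [ 0.5296 -0.2196  0.034 ]
white [174 186  18  36 249] [178.6 202.9] [0.4332 0.32   0.034 ]
white [193 189  22  37 292] [206.5 206.3] [0.4177 0.2013 0.034 ]
white [290 204  43   8 269] [310.9 207.6] [ 0.4077 -0.2396  0.034 ]
white [249 215  16   7  89] [256.9 218.1] [ 0.3658 -0.0112  0.034 ]
white [305 235  34  36 480] [321.1 251.8] [ 0.2219 -0.2774  0.034 ]
```

View pics/crop1.png

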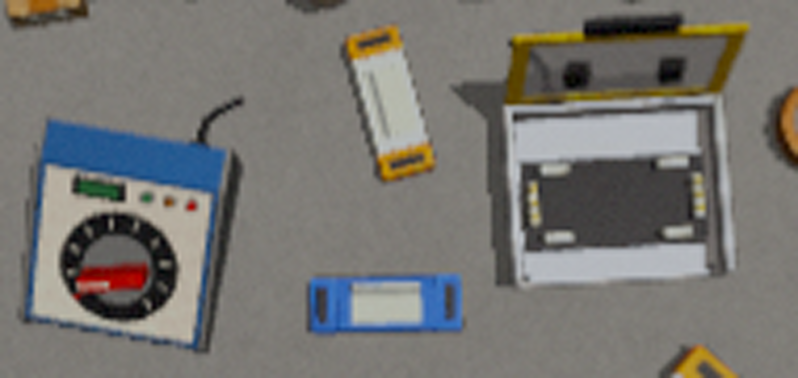

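The crop confirms the driver: white with orange ends, centre at crop (390,102). The jig nest is at (615,200), and the selector pointer points left and slightly down at (80,290). Next I look from close with the wrist camera.

```bash
cat >> h.py <<'E'
def down(psi):
    y=np.array([-np.sin(psi),np.cos(psi),0]);z=np.array([0,0,-1.])
    return R.from_matrix(np.c_[np.cross(y,z),y,z]).as_rotvec()
def shot(fn):
    c=cal("wrist");im=viewer.camera("wrist");cv2.imwrite(fn,im)
    np.savez(fn[:-4]+".npz",**c);return c,im
E
python3 - <<'E'
from h import *
bot.move_to([.50,.20,.42],down(-.1));c,im=shot("pics/w_con.png");o,d=ray(c,(256,192));print(o,d,proj(c,[.43,.24,.09]))
bot.move_to([.50,-.10,.42],down(.2));c,im=shot("pics/w_jig.png");o,d=ray(c,(256,192));print(o,d,c["intrinsics"][0,0],proj(c,[.5756,-.015,.034]),proj(c,[.52,-.23,.03]))
a=[cv2.imread(f"pics/w_{n}.png") for n in("con","jig")]
cv2.imwrite("pics/w1.png",cv2.resize(np.hstack(a),(800,300),interpolation=cv2.INTER_AREA))
print(sensors.get_state()["clock"])
E
```

```text
[0.41938956 0.20833743 0.54509719] [ 0.30213408 -0.02768358 -0.95290119] [275.38429542 111.12739429]
[ 0.42103    -0.11534123  0.54538149] [ 0.29789689  0.06310389 -0.95254784] 267.833699672635 [288.87864673 195.74364845] [186.13377346 146.88619708]
3.1833
```

View pics/w1.png

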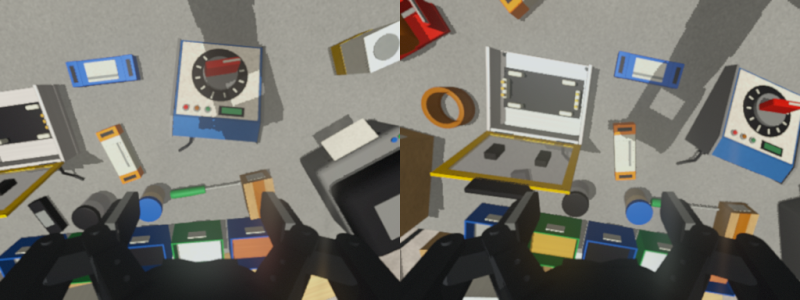

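The driver is at right-view (624,150), the jig nest at (540,93) and the selector at left-view (219,72). I zoom into the jig and the console to pick corners, and locate the driver by mask.

Run:
```python
from h import *
im=cv2.imread("pics/w_jig.png");c=dict(np.load("pics/w_jig.npz"));h=cv2.cvtColor(im,cv2.COLOR_BGR2HSV)
m=((h[...,0]>8)&(h[...,0]<26)&(h[...,1]>140)&(h[...,2]>100)).astype(np.uint8)
n,l,s,ce=cv2.connectedComponentsWithStats(m)
for i in range(1,n):
    if s[i,4]>30: print(s[i],ce[i].round(1),onz(c,ce[i],.034).round(4))
b=cv2.imread("pics/w_con.png")
A=cv2.resize(im[45:245,95:255],None,fx=3,fy=3,interpolation=cv2.INTER_CUBIC)
B=cv2.resize(b[45:185,215:345],None,fx=2.4,fy=2.4,interpolation=cv2.INTER_CUBIC)
o=np.zeros((600,792,3),np.uint8);o[:600,:480]=A;o[:336,480:792]=B;cv2.imwrite("pics/crop2.png",o)
```

```text
[128   0  37  24 479] [147.5   9.2] [ 0.311  -0.3156  0.034 ]
[ 27 112  56  52 983] [ 54.7 137. ] [ 0.55   -0.4689  0.034 ]
[274 158  27  14 258] [287.  164.5] [ 0.5142 -0.0337  0.034 ]
[  37  168  193   82 2553] [138.3 214. ] [ 0.6751 -0.3086  0.034 ]
[275 220  26  11 180] [288.  224.5] [ 0.6375 -0.0019  0.034 ]
[426 272  24  34 429] [437.5 286.6] [0.7186 0.3616 0.034 ]
[ 167  299   58   32 1365] [195.3 314.2] [ 0.9037 -0.1609  0.034 ]
[396 352  23  10 150] [406.3 356.9] [0.9271 0.3683 0.034 ]
```

View pics/crop2.png

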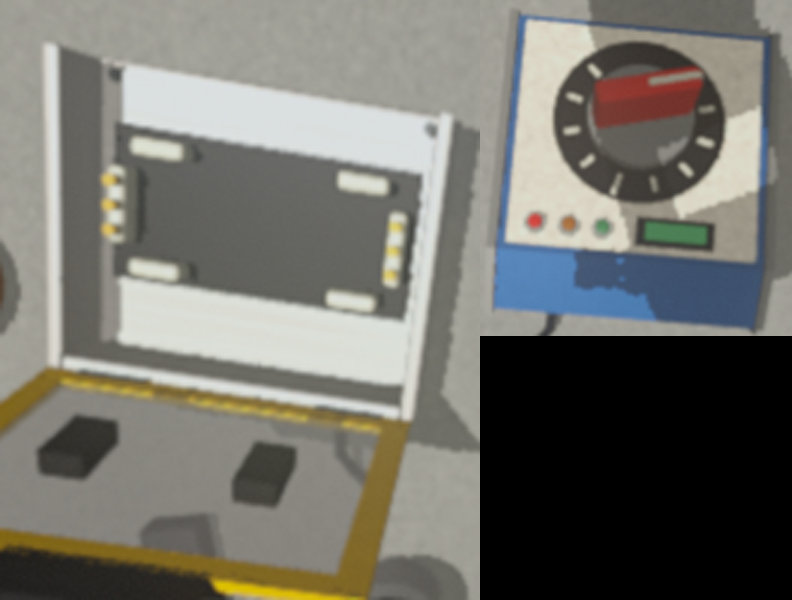

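Nest guide tops are at crop (157,150), (363,182), (352,300) and (156,269). The selector pointer at (702,72) lines up with mark 1 at (707,108), with the off mark hidden behind the bar. Now I compute the jig pose and pick up the driver.

Run:
```python
from h import *
c=dict(np.load("pics/w_jig.npz"));cc=dict(np.load("pics/w_con.npz"));ct=cal("top")
n=lambda p:(np.array(p)/3+[95,45])
g=[onz(c,n(p),.047) for p in((157,150),(363,182),(352,300),(156,269))]
e=[onz(c,n(p),.047) for p in((116,203),(395,250))]
print("guides",np.round(g,4).tolist(),np.mean(g,0));print("ends",np.round(e,4).tolist(),np.mean(e,0))
# cheek front top corners z .075, top camera check of guides
ch=[onz(c,n(p),.075) for p in((52,45),(447,116))];print("cheek",np.round(ch,4).tolist())
t=lambda p:np.array(p)/4.2+[165,145]
gt=[onz(ct,t(p),.047) for p in((556,170),(672,162),(678,233),(560,238))];print("top guides",np.round(gt,4).tolist(),np.mean(gt,0))
q=lambda p:np.array([p[0]-480,p[1]])/2.4+[215,45]
print("con edges",[onz(cc,q(p),z).round(4).tolist() for p,z in(((520,15),.045),((770,38),.045),((503,242),.12),((755,263),.12))])
for psi in (1.64,-1.5):
    print(psi,solver.ik([.52,-.22,.2],down(psi)))
```

```text
guides [[0.441, -0.3024, 0.047], [0.4343, -0.1832, 0.047], [0.5037, -0.1794, 0.047], [0.509, -0.2982, 0.047]] [ 0.47200312 -0.24079781  0.047     ]
ends [[0.4754, -0.3239, 0.047], [0.4689, -0.1584, 0.047]] [ 0.47211998 -0.2411429   0.047     ]
cheek [[0.3994, -0.3489, 0.075], [0.3911, -0.14, 0.075]]
top guides [[0.5007, -0.1833, 0.047], [0.5075, -0.3003, 0.047], [0.4356, -0.3041, 0.047], [0.432, -0.1857, 0.047]] [ 0.4689445  -0.24337931  0.047     ]
con edges [[0.3293, 0.1779, 0.045], [0.3612, 0.3502, 0.045], [0.4733, 0.1543, 0.12], [0.5037, 0.3186, 0.12]]
1.64 [-0.48268976  0.43081824  1.66197632  0.          1.04879809  2.58969922]
-1.5 [-4.82689763e-01  4.30818244e-01  1.66197632e+00 -4.44089210e-16
  1.04879809e+00 -5.53486090e-01]
```

Run:
```python
from h import *
psi=np.deg2rad(14.5);p=[.5765,-.0165]
bot.move_to(p+[.14],down(psi));bot.move_linear(p+[.026],rate=.12,f_stop=12)
print(sensors.get_state()["tool_pos"]);clamp(35);s=sensors.get_state();print(s["opening"],s["grip_force"],s["clock"])
bot.move_linear(p+[.10],rate=.12);s=sensors.get_state();print(s["opening"],s["contact_force"],s["clock"])
```

```text
[ 0.57699944 -0.01653216  0.02671993]
0.053124094626109064 37.50298261642456 5.8417
0.05376800282743496 [-0.09431835  0.76753658 -2.81819276] 6.6083
```

The driver is held firmly (53 mm opening). I bring it beside the nest, then measure the driver in the hand and the nest from close by.

Run:
```python
from h import *
psi=.047-np.pi/2
bot.move_linear([.5,-.03,.25],rate=.25)
bot.move_to([.38,-.20,.26],down(psi))
s=sensors.get_state();print(s["tool_pos"],s["clock"]);c,im=shot("pics/w_hold.png")
h=cv2.cvtColor(im,cv2.COLOR_BGR2HSV);m=((h[...,0]>8)&(h[...,0]<26)&(h[...,1]>140)&(h[...,2]>100)).astype(np.uint8)
n,l,st,ce=cv2.connectedComponentsWithStats(m)
for i in range(1,n):
    if st[i,4]>60: print(st[i],ce[i].round(1),onz(c,ce[i],s["tool_pos"][2]+.008).round(4))
print("pred nest",proj(c,[.472,-.2415,.025]),"tcp",proj(c,s["tool_pos"]))
cv2.imwrite("pics/w_hold2.png",cv2.resize(im,(800,600),interpolation=cv2.INTER_CUBIC))
```

```text
[ 0.38026635 -0.19976759  0.25949292] 8.65
[ 194  117  127   60 5450] [256.2 146.4] [ 0.3767 -0.1365  0.2675]
[ 395  127  117  161 2800] [444.  172.5] [ 0.4607 -0.1441  0.2675]
[  53  144   71   62 1596] [ 87.3 170.9] [ 0.3021 -0.1511  0.2675]
[162 259  15  16  78] [168.8 267.8] [ 0.3356 -0.1995  0.2675]
[351 347  25  13 150] [363.1 353.8] [ 0.4428 -0.2501  0.2675]
pred nest [319.2399557  200.06131527] tcp [257.04967309 263.14855328]
```

View pics/w_hold2.png

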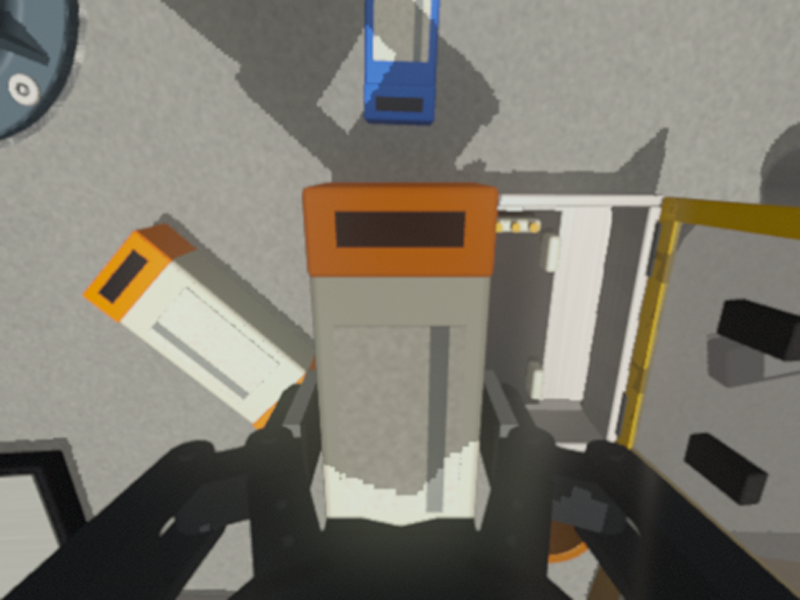

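The held driver's near end edge is at row 188 (columns 305–497) and it sits square in the jaws. The nest's far guides are visible at (551,252) and (536,382).

Run:
```python
from h import *
c=dict(np.load("pics/w_hold.npz"));n=lambda p:np.array(p)*.64-.18
for lab,p,z in(("endL",(307,189),.2675),("endR",(496,189),.2675),("bndL",(311,276),.2675),("bndR",(491,276),.2675),("g1",(551,252),.047),("g2",(536,382),.047),("stop",(525,226),.047),("cheekback",(660,200),.075)):
    print(lab,onz(c,n(p),z).round(4))
print(ray(c,(256,192))[0])
y=np.array([.047]);th=.047;ex=np.array([np.cos(th),np.sin(th)]);ey=np.array([-ex[1],ex[0]]);N=np.array([.472,-.2415])
for lab,a,b in(("g+y",.035,.060),("g-y",.035,-.060)): print(lab,N+a*ex+b*ey)
```

```text
endL [ 0.3509 -0.127   0.2675]
endR [ 0.4019 -0.1245  0.2675]
bndL [ 0.3515 -0.1512  0.2675]
bndR [ 0.4034 -0.1486  0.2675]
g1 [ 0.5018 -0.1798  0.047 ]
g2 [ 0.5072 -0.2982  0.047 ]
stop [ 0.4777 -0.1599  0.047 ]
cheekback [ 0.5626 -0.134   0.075 ]
[ 0.37567621 -0.12014078  0.38494794]
g+y [ 0.50414239 -0.17992186]
g-y [ 0.50978031 -0.29978935]
```

Run:
```python
from h import *
p=[.4705,-.2402]
bot.move_linear(p+[.20],rate=.2)
bot.move_linear(p+[.085],rate=.12)
r=bot.move_linear(p+[.0500],rate=.04,f_stop=10)
s=sensors.get_state();print(r,s["tool_pos"],s["contact_force"],s["ft_torque"],s["clock"])
```

```text
True [ 0.47017114 -0.2400217   0.0515899 ] [-1.11082841 -0.13547017  6.48074186] [-0.0339304   0.37249833  0.02592538] 11.3167
```

The driver stopped at nest floor height. I release, lift and check.

Run:
```python
from h import *
gripper_open();bot.move_linear([.4705,-.2402,.14],rate=.15)
bot.move_to([.38,-.20,.30],down(.047))
c,im=shot("pics/w_nest.png");s=sensors.get_state();print(s["clock"])
u=proj(c,[.4705,-.2412,.059]).astype(int);print(u)
g=proj(c,[.55,-.24,.15]);print(g)
cv2.imwrite("pics/w_nest2.png",cv2.resize(im[max(0,u[1]-110):u[1]+170,max(0,u[0]-185):u[0]+185],(740,560) ,interpolation=cv2.INTER_CUBIC));print(max(0,u[1]-110),max(0,u[0]-185))
```

```text
13.9583
[225 225]
[217.58051506 314.01136798]
115 40
```

View pics/w_nest2.png

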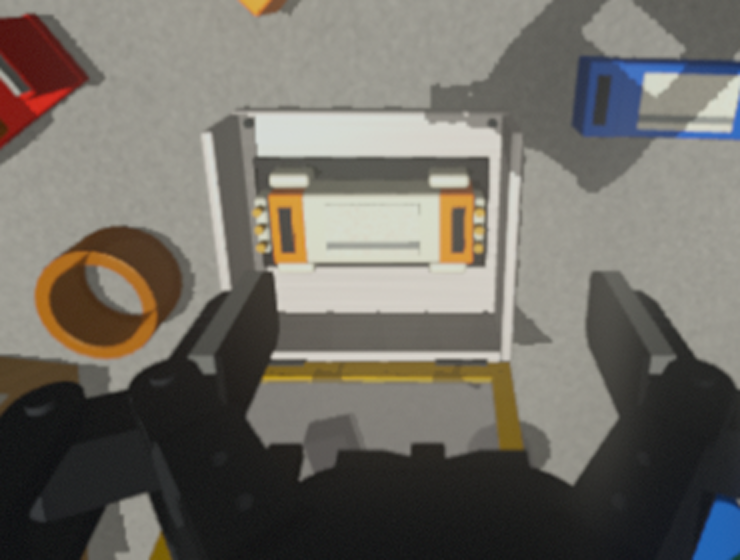

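The driver lies in the nest between all guides, label up, at (372,228). Next I close the guard from behind with shut fingers.

Run:
```python
from h import *
th=.047;ex=np.array([np.cos(th),np.sin(th),0]);o=down(th)
H=np.array([.4705,-.2412,0])+.095*ex+[0,0,.0765];nose=.017
P=lambda dx,z:H+dx*ex+[0,0,z-H[2]]
bot.move_linear([.40,-.20,.42],rate=.3);clamp(20)
bot.move_to(P(.14,.42),o)
print(bot.move_linear(P(.14,.2265+nose),rate=.25,f_stop=15))
print(bot.move_linear(P(.02,.2265+nose),rate=.15,f_stop=20),sensors.get_state()["contact_force"])
for a in np.deg2rad([80,70,60,50,40,30,22,15,9]):
    r=bot.move_linear(H-.15*np.cos(a)*ex+[0,0,.15*np.sin(a)]+(.011+.006*np.sin(a))*ex+[0,0,.006*np.cos(a)+nose],rate=.12,f_stop=20)
    if r: print("stop",np.rad2deg(a));break
s=sensors.get_state();print(s["tool_pos"],s["contact_force"],s["clock"])
```

```text
False
False [ 1.85260442 -0.03876153  0.29699745]
[ 0.42947152 -0.24313899  0.12318552] [-0.11390657  0.00092163 -0.79204687] 21.4
```

Run:
```python
from h import *
s=sensors.get_state();p=np.array(s["tool_pos"])
r=bot.move_linear([p[0],p[1],.085],rate=.05,f_stop=15);s=sensors.get_state();print(r,s["tool_pos"],s["contact_force"],s["clock"])
bot.move_linear([p[0],p[1],.25],rate=.25)
bot.move_to([.36,-.10,.36],down(.2))
c,im=shot("pics/w_shut.png");t=viewer.camera("scene");print(sensors.get_state()["clock"])
cv2.imwrite("pics/shut.png",np.hstack([cv2.resize(im,(400,300),interpolation=cv2.INTER_AREA),cv2.resize(t[180:280,120:253],(400,300),interpolation=cv2.INTER_CUBIC)]))
```

```text
True [ 0.42954837 -0.24326579  0.09942552] [-4.02635475  2.14462179 15.5518223 ] 21.9333
23.575
```

View pics/shut.png

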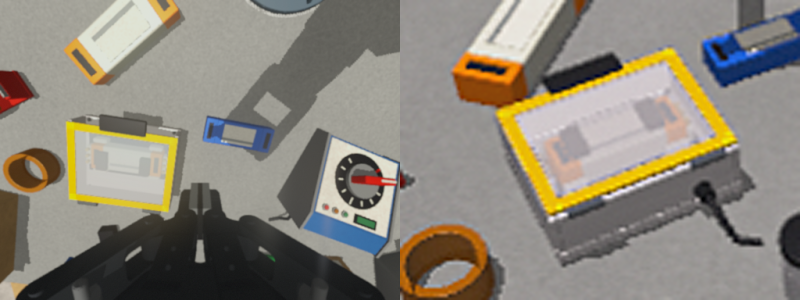

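The guard lies flat over the driver, resting hard at 82 mm with a 15 N stop. For the selector I triangulate the dial from the two earlier views, then view it along its axis.

```bash
cat >> h.py <<'E'
thc=-.183;cx=np.array([np.cos(thc),np.sin(thc),0]);cy=np.array([-cx[1],cx[0],0]);b28=np.deg2rad(28)
nax=np.cos(b28)*np.array([0,0,1.])-np.sin(b28)*cx   # selector axis out of panel
up=np.cos(b28)*cx+np.sin(b28)*np.array([0,0,1.])    # up the panel; right = -cy
def bardir(a): # pointer direction at selector angle a (0 = lower left, clockwise)
    g=np.deg2rad(-135)+a; return np.cos(g)*up-np.sin(g)*cy
def selrot(d,flip=1): # tool x along bar direction d, tool z into the panel
    z=-nax;x=flip*d;return R.from_matrix(np.c_[x,np.cross(z,x),z]).as_rotvec()
E
python3 - <<'E'
from h import *
cc=dict(np.load("pics/w_con.npz"));ct=cal("top")
D,e=tri(cc,np.array([640-480,122])/2.4+[215,45],ct,np.array([119,266.5])/4.2+[165,145]);print("dial",D,e)
G=D+.031*nax;np.save("G.npy",G);print("grip",G)
def red(im):
    h=cv2.cvtColor(im,cv2.COLOR_BGR2HSV);return (((h[...,0]<7)|(h[...,0]>172))&(h[...,1]>130)&(h[...,2]>60)).astype(np.uint8)
# view: tool up the axis, camera on +tool x side
for f in (1,-1):
  for k in range(0,7):
    q=solver.ik(G,selrot(bardir(k*np.pi/6),f));print(f,k,None if q is None else np.round(q,2))
E
```

```text
dial [0.40711718 0.25472352 0.05511186] 0.0006433319616378555
grip [0.39280658 0.25737199 0.08248324]
1 0 [ 0.67  0.44  2.18 -1.11  0.41  1.08]
1 1 [ 0.67  0.44  2.18 -1.11  0.41  1.6 ]
1 2 [ 0.67  0.44  2.18 -1.11  0.41  2.12]
1 3 [ 0.67  0.44  2.18 -1.11  0.41  2.65]
1 4 None
1 5 [ 0.67  0.44  2.18 -1.11  0.41 -2.59]
1 6 [ 0.67  0.44  2.18 -1.11  0.41 -2.07]
-1 0 [ 0.67  0.44  2.18 -1.11  0.41 -2.07]
-1 1 [ 0.67  0.44  2.18 -1.11  0.41 -1.54]
-1 2 [ 0.67  0.44  2.18 -1.11  0.41 -1.02]
-1 3 [ 0.67  0.44  2.18 -1.11  0.41 -0.49]
-1 4 [ 0.67  0.44  2.18 -1.11  0.41  0.03]
-1 5 [ 0.67  0.44  2.18 -1.11  0.41  0.55]
-1 6 [ 0.67  0.44  2.18 -1.11  0.41  1.08]
```

Run:
```python
from h import *
cc=dict(np.load("pics/w_con.npz"))
D=onz(cc,np.array([160,122])/2.4+[215,45],.076);G=D+.031*nax;print("D",D)
bot.move_to(G+[0,0,.25],down(0.1));gripper_open()
bot.move_to(G+.14*nax,selrot(bardir(np.pi/6),-1))
c,im=shot("pics/w_sel.png");u=proj(c,D);print(u,sensors.get_state()["clock"])
A=cv2.resize(im,None,fx=1.2,fy=1.2,interpolation=cv2.INTER_CUBIC)[:,:]
c2=dict(np.load("pics/w_shut.npz"));i2=cv2.imread("pics/w_shut.png");u2=proj(c2,D).astype(int);print(u2)
x0,y0=min(u2[0]-40,512-80),u2[1]-50;B=cv2.resize(i2[y0:y0+100,x0:x0+80],None,fx=2.3,fy=2.3,interpolation=cv2.INTER_CUBIC);print(x0,y0)
o=np.zeros((A.shape[0],A.shape[1]+B.shape[1],3),np.uint8);o[:,:A.shape[1]]=A;o[:B.shape[0],A.shape[1]:]=B;print(o.shape,A.shape[1]);cv2.imwrite("pics/sel1.png",o)
```

```text
D [0.40754359 0.25304    0.076     ]
[256.17151413 179.29399446] 26.525
[458 230]
418 180
(461, 798, 3) 614
```

View pics/sel1.png

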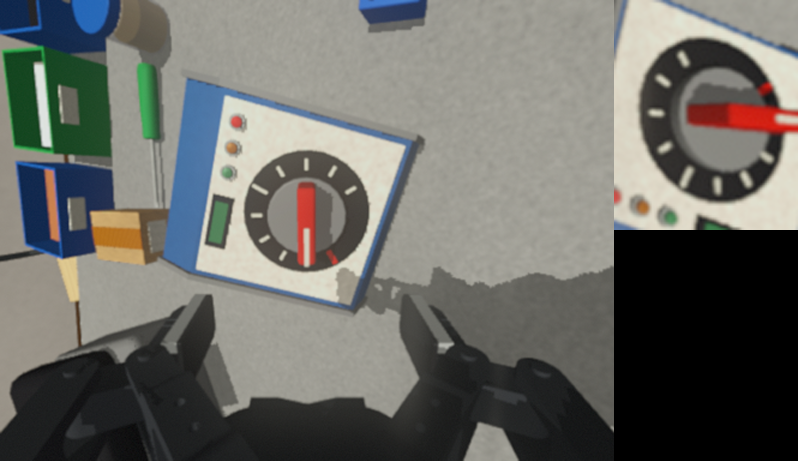

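The close view shows the pointer at (306,264), one click clockwise of the red off mark at (333,257). So it is in click 1, with the ring centre at (306.5,211). I now triangulate the ring from all three wrist views.

Run:
```python
from h import *
L=lambda n:dict(np.load(f"pics/{n}.npz"))
v=[(L("w_con"),np.array([160,122])/2.4+[215,45]),(L("w_shut"),np.array([460.0,232.2])),(L("w_sel"),np.array([255.3,175.7]))]
A=np.zeros((3,3));b=np.zeros(3)
for c,p in v:
    o,d=ray(c,p);d/=np.linalg.norm(d);M=np.eye(3)-np.outer(d,d);A+=M;b+=M@o
D=np.linalg.solve(A,b);print(D,[ (proj(c,D)-p).round(1).tolist() for c,p in v])
print(tri(*v[0],*v[2]),tri(*v[1],*v[2]))
# bar axis in w_sel: red blob angle
c,im=v[2][0],cv2.imread("pics/w_sel.png");h=cv2.cvtColor(im,cv2.COLOR_BGR2HSV)
m=(((h[...,0]<7)|(h[...,0]>172))&(h[...,1]>150)&(h[...,2]>60)).astype(np.uint8);m[:150]=0;m[225:]=0;m[:,:240]=0;m[:,268:]=0
ys,xs=np.nonzero(m);print(xs.mean(),ys.min(),ys.max(),xs.min(),xs.max())
print("bar top proj",proj(c,D+.043*nax),proj(c,D+.043*nax+.033*bardir(np.pi/6)))
```

```text
[0.40744657 0.25058351 0.08206886] [[-1.2, -0.0], [-0.5, -0.6], [-1.3, 2.1]]
(array([0.40793611, 0.25082296, 0.07783477]), np.float64(0.004122840110968958)) (array([0.40585785, 0.24776032, 0.08554411]), np.float64(0.002760986773878875))
254.63387978142077 153 220 248 262
bar top proj [253.71172   189.0334292] [253.98370176 220.23021115]
```

Run:
```python
from h import *
D=np.array([.4072,.2505,.0815]);G=D+.035*nax;o=selrot(bardir(np.pi/6),-1)
bot.move_to(G+.09*nax,o)
r=bot.move_linear(G,rate=.08,f_stop=10);s=sensors.get_state();print(r,s["contact_force"])
clamp(30);s=sensors.get_state();print(s["opening"],s["grip_force"],s["contact_force"],s["ft_torque"],s["clock"])
np.save("q0.npy",s["qpos"])
```

```text
False [ 0.5103996  -0.0782577   0.54152034]
0.014624828296054623 34.62941229343414 [-4.86072172 -0.07087055  4.71453277] [-0.00358005  0.48614924 -0.05790788] 28.7333
```

Gripped on the 15 mm bar. I turn it with joint 6 only, in 30-degree steps.

Run:
```python
from h import *
q=np.load("q0.npy").astype(float)
for k in range(1,6):
    t=q.copy();t[5]+=k*np.pi/6;bot.goto_joints(t);s=sensors.get_state()
    print(k,round(s["qpos"][5]-q[5],3),s["opening"].__round__(4),np.round(s["contact_force"],1),np.round(s["ft_torque"],2))
bot.wait(.3);gripper_open();o=s["orientation"];p=np.array(s["tool_pos"])
bot.move_linear(p+.12*nax,rate=.15)
bot.move_to(np.array([.4072,.2505,.0815])+.175*nax,selrot(bardir(np.pi/6),-1))
c,im=shot("pics/w_fin.png");t=viewer.camera("top");print(sensors.get_state()["clock"])
o=np.zeros((480,800,3),np.uint8)
o[:400,:400]=cv2.resize(im[90:260,170:340],(400,400),interpolation=cv2.INTER_CUBIC)
o[:480,400:]=cv2.resize(t[80:320,150:350],(400,480),interpolation=cv2.INTER_CUBIC);cv2.imwrite("pics/fin.png",o)
```

```text
1 0.52 0.0142 [-5.4  1.6  2.5] [ 0.21  0.75 -0.03]
2 1.044 0.0144 [-7.6  3.5  2.3] [0.47 0.95 0.05]
3 1.567 0.0144 [-7.4  4.8  0.4] [0.69 1.19 0.14]
4 2.091 0.0142 [-7.4  6.1 -0.5] [0.9  1.34 0.26]
5 2.615 0.0144 [-5.3  8.3 -0.5] [1.1  1.2  0.36]
35.85
```

View pics/fin.png

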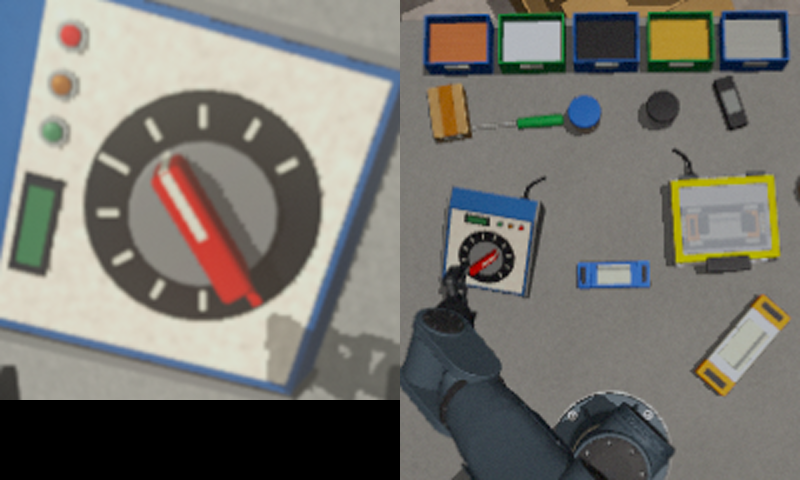

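The red off mark is at (253,300) and the long mark 5 at (113,163). The pointer aims at mark 6 (153,130), exactly opposite the off mark. The guard is shut over the driver and the rest of the bench is undisturbed.

```bash
python3 -c "
from h import *
print(bot.job_done())"
```

```text
the job is handed in; nothing more can be done
None
```

The job is handed in at about 36 s: the driver lies flat in the nest, the guard is fully shut over it, and the selector was then turned to step 6, as the last pictures show; the verdict itself was not returned.

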